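# Switch on and tare the portion scale

### The job

Get the portion scale ready for filling: on the power strip, switch on the rocker of the outlet that holds the scale's big adapter block by pressing the rocker's raised end (the end away from the plug), then press the scale's round power key fully down and let it up, then press the wide tare key the same way. Nothing is to be grasped, closed fingertips do it all; leave the empty tub standing on the pan as it is: touch neither the tub nor the pan. Leave the other rockers off, press no other key, and do not pick up, move or tip the cups or the jar.

Things in the scene. Friction and masses are not known exactly. Their poses are not given: they have to be found in the camera images.
- power_strip: White bench power strip, 270 x 90 mm, top face 32 mm above the bench, four outlets in a row, fixed. Origin: centre of its underside; its x axis points across it from the rocker side (nearer the robot) to the plug side, y along its length, z up. A low grey cable duct runs behind it.
- scale: White portion scale, 230 mm wide, 300 mm deep, with a flat steel pan on its rear part and a front panel that slopes up away from the operator at 0.21 rad (12 degrees), carrying one row of four dark keys and above them a blank display. Fixed. Origin: centre of its underside; x points from the key front to the back, y to the left of an operator at the keys. Key row, from the left (+y): round key, two small square keys, wide key.
- adapter_mid (a point): Middle of the scale's mains adapter, a black block 42 x 46 x 40 mm high plugged upright into one of the four outlets: by far the largest thing in the strip. The other outlets hold a small flat plug, a small round plug and a flat blank cover, in any order. Each outlet is served by the rocker straight across from it: this point is 56 mm (along the strip's x) from the point of its own rocker's end and 79 mm or more from the others.
- power_key_top (a point): Centre of the top of the power key: the round key, 20 mm across, at the left end of the row (+y of the scale). All keys stand 6 mm proud of the panel when up; z of this point is the panel's outward normal, x up the slope, y along the row to the left. It moves with the key.
- tare_key_top (a point): Centre of the top of the tare key: the wide key, 44 x 18 mm, at the right end of the row (-y of the scale). Same axes as the power key.
- power_key (a joint): Travel of the round power key, m: 0 up, 0.004 fully down; springs back; about 4 N holds it fully down. It registers once pressed past about 0.003 and kept there for a moment (0.1 s is plenty).
- tare_key (a joint): Travel of the wide tare key, as for the power key.
- mode_key (a joint): Travel of the small square key second from the left (15 mm square, 44 mm from the round key, centre to centre); not to be pressed.
- unit_key (a joint): Travel of the small square key third from the left (15 mm square, its centre 60 mm from the wide key's); not to be pressed.
- pan: The scale's steel pan, 190 x 220 mm. Origin: centre of the pan plate's underside, plate 4 mm thick, its top 81 mm above the bench. Not to be touched.
- tub: Empty white tub, 110 mm across, 48 mm high, standing loose on the pan; stays there untouched. Origin: centre of its underside.
- cup_stack: Stack of clear cups, 93 mm across, 137 mm high, loose on the bench to the right of the scale. Origin: centre of its underside.
- jar: Low clear jar with an orange lid, 72 mm across, 55 mm high, loose on the bench between the fronts of the scale and the strip. Origin: centre of its underside.
- rocker1 (a joint): Black rocker 1 of the strip (1 is at the +y end, 4 at the -y end; 56 mm apart), 30 x 22 mm, rad: 0 off (end away from the plug raised 5 mm, end by the plug down), 0.35 on (end away from the plug pressed down level). About 4 N at the end tips it; it is stiff and stays where it is left, so press it right down.
- rocker1_end (a point): Where to press rocker 1 to switch it on: over its end away from the plug, 11 mm from the rocker's pivot line and 4 mm from its end edge, at the height (36 mm above the bench) of that end when it is fully on; the raised end stands about 4 mm above this point at the start. A fixed point of the strip, with the strip's axes; x points to the plug side.
- rocker2 (a joint): Black rocker 2 of the strip (1 is at the +y end, 4 at the -y end; 56 mm apart), 30 x 22 mm, rad: 0 off (end away from the plug raised 5 mm, end by the plug down), 0.35 on (end away from the plug pressed down level). About 4 N at the end tips it; it is stiff and stays where it is left, so press it right down.
- rocker2_end (a point): Where to press rocker 2 to switch it on: over its end away from the plug, 11 mm from the rocker's pivot line and 4 mm from its end edge, at the height (36 mm above the bench) of that end when it is fully on; the raised end stands about 4 mm above this point at the start. A fixed point of the strip, with the strip's axes; x points to the plug side.
- rocker3 (a joint): Black rocker 3 of the strip (1 is at the +y end, 4 at the -y end; 56 mm apart), 30 x 22 mm, rad: 0 off (end away from the plug raised 5 mm, end by the plug down), 0.35 on (end away from the plug pressed down level). About 4 N at the end tips it; it is stiff and stays where it is left, so press it right down.
- rocker3_end (a point): Where to press rocker 3 to switch it on: over its end away from the plug, 11 mm from the rocker's pivot line and 4 mm from its end edge, at the height (36 mm above the bench) of that end when it is fully on; the raised end stands about 4 mm above this point at the start. A fixed point of the strip, with the strip's axes; x points to the plug side.
- rocker4 (a joint): Black rocker 4 of the strip (1 is at the +y end, 4 at the -y end; 56 mm apart), 30 x 22 mm, rad: 0 off (end away from the plug raised 5 mm, end by the plug down), 0.35 on (end away from the plug pressed down level). About 4 N at the end tips it; it is stiff and stays where it is left, so press it right down.
- rocker4_end (a point): Where to press rocker 4 to switch it on: over its end away from the plug, 11 mm from the rocker's pivot line and 4 mm from its end edge, at the height (36 mm above the bench) of that end when it is fully on; the raised end stands about 4 mm above this point at the start. A fixed point of the strip, with the strip's axes; x points to the plug side.
There are look-alikes about, which are no part of the job. What is shaped like the cup_stack but orange, turquoise or yellow is not meant.

How it is judged:
By the outcome, as a careful person would: the job done as asked, in the order asked, and still so for the second after the job is handed in, with the robot touching nothing.
It also fails if it takes over 48 s, if anything falls off the work surface, if the arm or the gripper's body presses on something with over 40 N, if the wrist force passes 120 N, or if a joint passes its speed limit or range.

### The arm

A 7-joint arm with a two-finger parallel gripper is mounted at the origin on the work surface. World frame = base frame: x ahead of the robot, y to its left, z up, the work surface at z = 0. Lengths are in m, angles in rad, forces in N, time in s.
With the tool pointing down it reaches from about 0.4 to 0.875 m from the base axis. Payload 19.3 kg.
Tool frame: the origin (TCP) lies where the fingers leave the gripper's body, on its centre line; the fingertips stand bot.tip_reach ahead of it and the grasp point (between the pads) lies 54 mm ahead of it (bot.tip_reach is the distance from the TCP to the fingertips, in m); z points along the fingers, y is the line along which they close (so a half turn about z gives the same grasp; the last joint's range is limited). The gripper opens to 85 mm and grips with 20 to 120 N. Pads are 22 mm wide; open, the fingers measure 114 mm over their backs; the gripper's body (76 mm by 85 mm) begins 54 mm behind the grasp point. The pads swing forward as they close: fully open they stand 13 mm farther back than shut.
Start: joints at [1.107, 0.521, -0.036, 1.599, 0.021, 1.021, -0.113], TCP at [0.24, -0.577, 0.304] pointing down, gripper open.
Joint ranges: [-2.91, 2.91], [-0.3, 2.13], [-1.5, 1.42], [0.17, 2.43], [-1.26, 4.41], [0.16, 1.93], [-2.52, 2.52]. Speed limits (rad/s): [1.89, 1.89, 2.39, 2.39, 3.01, 3.01, 3.01].

### API

Orientations are given as [roll, pitch, yaw] about the fixed x, y, z axes, in that order (R = Rz(yaw) Ry(pitch) Rx(roll)).
In Python, from workcell import bot gives the robot as it stands. The module is installed in compiled form; this text tells all that it offers.
- The arm moves only by the shell command python3 -m jog 'ROWS' [FORCE]. ROWS is JSON, a list that holds one entry, the list of rows, each a list of 7 numbers: the shift along the tool's x, y, z in mm, then the turn, a rotation vector about the tool's x, y, z in rad, then the opening, from 0 (shut) to 1 (fully open). In form: [[[tx, ty, tz, wx, wy, wz, fingers], ...]]. A call has 1 to 5 rows; each row shifts and turns the commanded pose from where the row before left it, along the tool's axes as they then stand; what a row does not reach is not made up. A row lasts 1/10 s, in which the tool goes at most 50 mm and 8.59 degrees, less where a joint would pass 70% of its speed; a pose out of reach is approached as far as the arm can. A call is refused whole if a number of a shift passes 50 or a number of a turn 0.15, either way. A call with a gripper value outside its range is refused whole. The fingers move at their own pace and stop on an object; FORCE is the grip in N (left out, the last holds). Time passes only in rows, so rows that do not move let the fingers close. It gives the time, the measured TCP pose, the force, the opening and the grip force at its end, in the units of the state.
- bot.observe(): the state, without advancing time (a new reading comes with each control period).
- bot.grab_frame(name): name is "side" or "top"; returns a dict with "img" (420x560x3 uint8, red, green, blue), "intrinsics" (3x3 intrinsics, pixels), "R" (3x3) and "t" (3): a world point X has camera coordinates R X + t. Camera axes: x right, y down, z forward; pixel columns grow to the right and rows downward; lengths in m; the calibration is good to about 2 mm. A picture is of the moment at which its call begins. There is no depth.
- bot.job_done(): hands the job in; it is judged then, once.
Trained networks look in a picture, given as the dict that the camera call returned (one of the last four; its "shot" number tells which), for a name from the list of things; names that differ only in an ending like _2 or _b are one class to them, and where a whole thing is asked for, a point or a joint stands for the part that bears it (a point fixed in the world has none). Each returns a list of dicts, best first, with "conf" (0 to 1); they miss things now and then, are a little off and sometimes report something else, mostly with a low value. They report only what shows in the picture. A call takes as long as a camera call. They do not tell look-alikes from the thing itself.
- bot.trace(query, picture): "region" (420x560 bool, what is visible of it).
- bot.spot_point(query, picture): "xyz" ([x, y, z] in m, in world coordinates, good to about 4 mm: a listed point, or the origin of a listed thing).
The state is a dict: "clock": time; "qpos": joint angles; "qd": joint speeds; "joint_efforts": joint torques, N m; "position": TCP position; "tool_rot": TCP orientation; "force": force on the tool from outside, world axes, zero at the start; "moment": the same for the moment, N m; "grip_width": finger opening in m; "finger_force": force on a finger pad.
Only numpy, scipy, OpenCV 4.12 (cv2) and the standard library are available. Lean on these libraries where they do the work, as an engineer would, in place of code of your own. Each camera call takes 0.05 s, during which the arm holds its last target. There are 200 camera calls.

## Working session

There is one attempt and no reset: what is moved stays moved. The work goes in short steps, Python scripts to look and compute and a shell command to move; the robot and the scene stay as the last step left them, time stands still between calls to the robot, and variables do not carry over. Pictures are saved under pics/ and viewed, at most 10 in all, crops included, and the job is handed in when it is done.

```bash
mkdir -p pics; cat > h.py <<'E'
import numpy as np, cv2
from workcell import bot
from scipy.spatial.transform import Rotation as Ro
def px(f,X):
    c=f["R"]@np.array(X)+f["t"]; p=f["intrinsics"]@c; return (p[:2]/p[2]).round(1)
def save(f,n): cv2.imwrite(f"pics/{n}.png",f["img"][:,:,::-1])
E
python3 - <<'E'
from h import *
np.set_printoptions(precision=4,suppress=True)
print(bot.tip_reach,bot.observe())
for c in("side","top"):
    f=bot.grab_frame(c); save(f,c+"0")
    print(c,"cam pos",-f["R"].T@f["t"])
    for n in["power_strip","scale","adapter_mid","power_key_top","tare_key_top","rocker1_end","rocker2_end","rocker3_end","rocker4_end","tub","cup_stack","jar"]:
        for r in bot.spot_point(n,f)[:2]: print(n,np.round(r["xyz"],4),round(r["conf"],2),px(f,r["xyz"]))
E
```

```text
0.0726 {'clock': 0.0, 'qpos': array([ 1.1068,  0.522 , -0.0363,  1.6   ,  0.0212,  1.0211, -0.1128]), 'qd': array([-0.0003,  0.0017, -0.0001, -0.001 , -0.001 , -0.0005,  0.0011]), 'joint_efforts': array([ -0.0005, -92.7118,   1.9796, -36.9931,   0.0178,   0.0082,
         0.0001]), 'position': array([ 0.2397, -0.577 ,  0.3033]), 'tool_rot': array([-3.1405,  0.0001,  0.3938]), 'force': array([ 0.0134,  0.4183, -0.0118]), 'moment': array([0.008 , 0.0389, 0.0001]), 'finger_force': 0.0, 'grip_width': 0.08532777499046895}
side cam pos [ 0.1371 -1.3302  1.0697]
power_strip [0.5526 0.3047 0.0048] 0.58 [266.  173.7]
scale [ 0.588  -0.1695 -0.0016] 0.89 [315.  249.3]
adapter_mid [0.6234 0.2499 0.0487] 0.5 [287.4 168.4]
power_key_top [ 0.4566 -0.0809  0.055 ] 0.59 [268.  226.4]
tare_key_top [ 0.4517 -0.2242  0.0578] 0.41 [278.9 254.3]
rocker1_end [0.4744 0.345  0.0352] 0.74 [243.7 164.9]
rocker1_end [0.5459 0.2631 0.0344] 0.29 [267. 173.]
rocker2_end [0.5083 0.3004 0.0346] 0.8 [255.  169.5]
rocker2_end [ 0.5003 -0.4538 -0.002 ] 0.73 [319.4 320.2]
rocker3_end [0.548  0.2613 0.0332] 0.71 [267.6 
[... 586 characters left out ...]
ower_key_top [ 0.4643 -0.0825  0.0566] 0.49 [276.1 233.6]
power_key_top [ 0.4996 -0.4572 -0.0033] 0.17 [403.7 222.4]
tare_key_top [ 0.4605 -0.2234  0.0561] 0.67 [326.8 234.1]
rocker1_end [0.4746 0.3501 0.0377] 0.62 [123.5 233.4]
rocker2_end [0.5107 0.3055 0.0348] 0.72 [140.3 220.7]
rocker3_end [0.5426 0.2615 0.0336] 0.78 [156.3 209.6]
rocker3_end [0.5759 0.2146 0.0393] 0.36 [172.5 197.6]
rocker4_end [0.5764 0.214  0.0379] 0.93 [172.9 197.6]
tub [ 0.6584 -0.1755  0.0825] 0.71 [308.2 163.3]
cup_stack [ 0.3596 -0.4094 -0.0018] 0.91 [390.7 270.7]
cup_stack [ 0.5347 -0.5927  0.0002] 0.9 [449.  209.8]
jar [ 0.3822  0.1011 -0.0004] 0.94 [213.2 265.6]
jar [ 0.4991 -0.4561 -0.004 ] 0.72 [403.2 222.6]
```

```bash
python3 -c "
import cv2,numpy as np
a=cv2.imread('pics/side0.png');b=cv2.imread('pics/top0.png')
cv2.imwrite('pics/both0.png',cv2.resize(np.hstack([a,b]),(800,300)))"
```

```text
(no output)
```

View pics/side0.png

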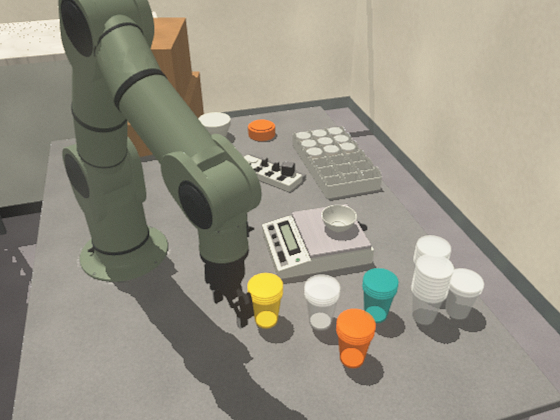

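View pics/top0.png

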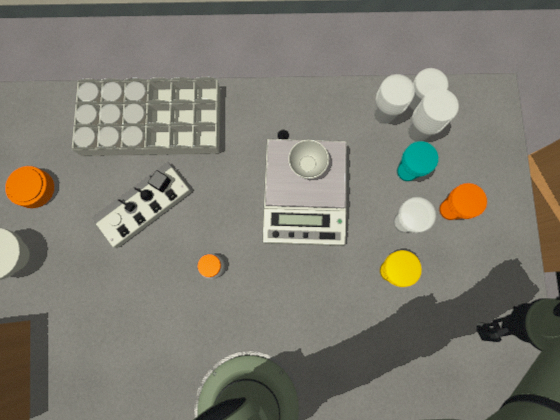

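The side view shows the scale centre near (315,230), the strip near (275,172) and the arm in front on the left. In the top view the adapter is at (160,181) at the strip's upper-right end. Rocker 4's end, at (173,198), is straight across from it. The keys run from (276,234) to (327,236). Next I'll triangulate the keys and look at the details up close.

```bash
python3 - <<'E'
from h import *
np.set_printoptions(precision=4,suppress=True)
F={c:bot.grab_frame(c) for c in("side","top")}
P={c:f["intrinsics"]@np.c_[f["R"],f["t"]] for c,f in F.items()}
for n in["power_key_top","mode_key","unit_key","tare_key_top","rocker4","rocker3","adapter_mid"]:
    m={}
    for c,f in F.items():
        r=bot.trace(n,f)[:1]
        if r:
            ys,xs=np.nonzero(r[0]["region"]); m[c]=np.array([xs.mean(),ys.mean()]); print(n,c,r[0]["conf"],len(xs),m[c],xs.min(),xs.max(),ys.min(),ys.max())
    if len(m)==2:
        X=cv2.triangulatePoints(P["side"],P["top"],m["side"],m["top"])[:,0]; X=X[:3]/X[3]; print("  XYZ",X,px(F["side"],X),px(F["top"],X))
t=F["top"]["img"][:,:,::-1];s=F["side"]["img"][:,:,::-1]
z=lambda i,y,x:cv2.resize(i[y:y+75,x:x+100],(400,300),interpolation=cv2.INTER_CUBIC)
cv2.imwrite("pics/zoom.png",np.vstack([np.hstack([z(t,165,95),z(t,180,255)]),np.hstack([z(s,140,225),z(s,205,250)])]))
E
```

```text
mode_key side 0.39 729 [276.2112 176.0288] 246 304 156 189
tare_key_top top 0.44 105 [326.3143 235.0762] 319 334 232 238
rocker4 top 0.62 87 [153.8161 205.8391] 149 159 201 211
rocker3 top 0.62 87 [153.8161 205.8391] 149 159 201 211
adapter_mid side 0.48 207 [287.1739 168.4928] 280 294 161 176
adapter_mid top 0.71 303 [158.3465 180.2244] 148 169 170 190
  XYZ [0.6253 0.2562 0.0446] [287.4 168.4] [158.3 180.8]
```

View pics/zoom.png

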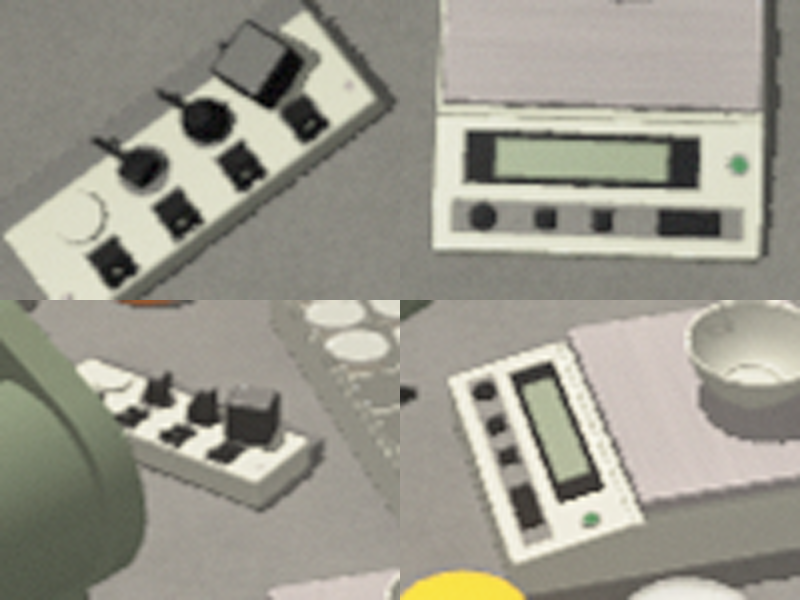

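The zoom confirms that rocker 4, the right-most one, faces the adapter block. The top view has rocker 4 at about (171.5,194), the power key at (275.6,234) and the tare key at (327.5,235.5). The side view has the power key at (271,227.7), the tare key at (281,256.7) and rocker 4 at (281.5,178).

```bash
python3 - <<'E'
from h import *
np.set_printoptions(precision=4,suppress=True)
F={c:bot.grab_frame(c) for c in("side","top")}
P={c:f["intrinsics"]@np.c_[f["R"],f["t"]] for c,f in F.items()}
def ray(f,p,z):
    d=f["R"].T@np.linalg.solve(f["intrinsics"],[*p,1]); o=-f["R"].T@f["t"]; return o+d*(z-o[2])/d[2]
for n,s,t,z in[("pow",(271.2,227.7),(275.6,234.2),.056),("tare",(281.2,256.7),(327.5,235.5),.056),("rock4c",(281.5,178),(171.5,194.2),.037)]:
    X=cv2.triangulatePoints(P["side"],P["top"],np.float64(s),np.float64(t))[:,0];X=X[:3]/X[3]
    print(n,X,px(F["side"],X),px(F["top"],X),"at z: top",ray(F["top"],t,z),"side",ray(F["side"],s,z))
E
python3 -m jog '[[[0,0,0,0,0,0,0],[0,0,0,0,0,0.1,0]]]'
```

```text
pow [ 0.4659 -0.0811  0.0475] [270.8 227.8] [275.7 233.5] at z: top [ 0.4627 -0.081   0.056 ] side [ 0.4645 -0.0914  0.056 ]
tare [ 0.458  -0.2261  0.0481] [281.1 256.7] [327.5 235.4] at z: top [ 0.4567 -0.2252  0.056 ] side [ 0.4556 -0.2347  0.056 ]
rock4c [0.5901 0.2207 0.0293] [281.2 178.1] [171.6 193.7] at z: top [0.5866 0.2186 0.037 ] side [0.5878 0.2094 0.037 ]
clock: 2.4
position: [0.2397, -0.5772, 0.3039]
tool_rot: [-3.142, -0.0, 0.293]
force: [-0.6, -0.5, -0.5]
grip_width: 0.0589
finger_force: 0.0
```

```bash
python3 -m jog '[[[0,0,0,0,0,-0.12,0],[0,0,0,0,0,-0.12,0],[0,0,0,0,0,-0.117,0],[20,-12,0,0,0,0,0],[30,-17,0,0,0,0,0]]]'
python3 -m jog '[[[40,-23,0,0,0,0,0],[40,-23,0,0,0,0,0],[40,-23,0,0,0,0,0],[40,-23,0,0,0,0,0],[40,-23,0,0,0,0,0]]]'
```

```text
clock: 2.9
position: [0.2611, -0.5242, 0.3035]
tool_rot: [-3.141, 0.0, 0.648]
force: [0.1, 0.1, 0.6]
grip_width: 0.0001
finger_force: 0.0
clock: 3.4
position: [0.3519, -0.3094, 0.3041]
tool_rot: [3.141, -0.0, 0.651]
force: [1.6, -0.4, 0.8]
grip_width: -0.0002
finger_force: 0.0
```

```bash
python3 -m jog '[[[40,-23,0,0,0,0,0],[40,-23,0,0,0,0,0],[40,-23,0,0,0,0,0],[40,-23,0,0,0,0,0],[40,-23,0,0,0,0,0]]]'
python3 -m jog '[[[40,-23,0,0,0,0,0],[40,-23,0,0,0,0,0],[40,-23,0,0,0,0,0],[40,-23,0,0,0,0,0],[0,0,0,0,0,0,0]]]'
```

```text
clock: 3.9
position: [0.4413, -0.0967, 0.3042]
tool_rot: [3.141, -0.0, 0.651]
force: [-0.0, -0.1, -0.7]
grip_width: -0.0004
finger_force: 0.0
clock: 4.4
position: [0.5136, 0.0776, 0.3039]
tool_rot: [-3.14, -0.003, 0.657]
force: [-1.1, -0.8, -0.1]
grip_width: 0.0002
finger_force: 0.0
```

```bash
python3 -m jog '[[[33,-18,0,0,0,0,0],[33,-18,0,0,0,0,0],[33,-18,0,0,0,0,0],[34,-17,0,0,0,0,0],[0,0,0,0,0,0,0]]]'
python3 -m jog '[[[0,0,40,0,0,0,0],[0,0,40,0,0,0,0],[0,0,40,0,0,0,0],[0,0,34,0,0,0,0],[0,0,0,0,0,0,0]]]'
python3 - <<'E'
from h import *
o=bot.observe();R=Ro.from_euler("xyz",o["tool_rot"]).as_matrix();tip=o["position"]+R[:,2]*bot.tip_reach;print(tip,o["tool_rot"])
z=[]
for c in("top","side"):
    f=bot.grab_frame(c);i=f["img"][:,:,::-1].copy();p=px(f,tip);print(c,p)
    x,y=int(p[0])-50,int(p[1])-37
    z.append(cv2.resize(i[y:y+75,x:x+100],(400,300),interpolation=cv2.INTER_CUBIC))
    for n in("rocker4_end","adapter_mid"):
        for r in bot.spot_point(n,f)[:1]:print(n,np.round(r["xyz"],4),r["conf"])
cv2.imwrite("pics/z2.png",np.hstack(z))
E
```

```text
clock: 4.9
position: [0.5757, 0.2133, 0.3035]
tool_rot: [-3.14, -0.001, 0.655]
force: [-1.7, 0.2, -0.5]
grip_width: -0.0
finger_force: 0.0
clock: 5.4
position: [0.5735, 0.2073, 0.1461]
tool_rot: [-3.14, 0.006, 0.651]
force: [-1.0, -0.6, 0.5]
grip_width: 0.0002
finger_force: 0.0
[0.57302085 0.2071062  0.07351213] [-3.1400701   0.00637407  0.65067918]
top [171.8 195.8]
rocker4_end [0.5779 0.2161 0.0393] 0.55
side [277.8 170.6]
rocker4_end [0.578  0.2177 0.034 ] 0.91
adapter_mid [0.6249 0.2485 0.0522] 0.61
```

View pics/z2.png

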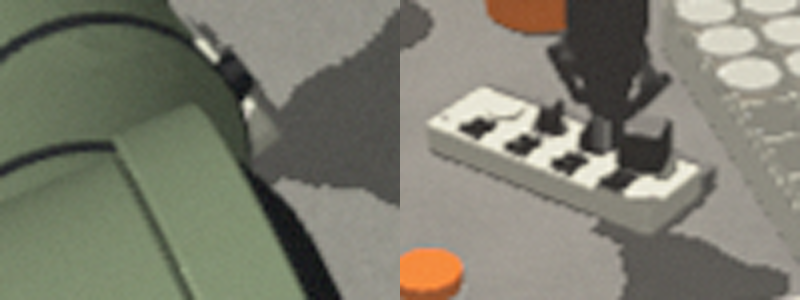

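The side view shows the fingertips above rocker 4, which is at about (610,180) in the crop. The arm covers it in the top view.

```bash
python3 -m jog '[[[8,-4,0,0,0,0,0],[0,0,0,0,0,0,0],[0,0,0,0,0,0,0]]]'
```

```text
clock: 6.0
position: [0.5793, 0.2172, 0.1502]
tool_rot: [-3.142, -0.0, 0.651]
force: [0.0, -0.4, 0.4]
grip_width: 0.0
finger_force: 0.0
```

```bash
python3 -m jog '[[[-2,0,15,0,0,0,0],[0,0,15,0,0,0,0],[0,0,4,0,0,0,0],[0,0,3,0,0,0,0],[0,0,0,0,0,0,0]]]'
python3 -m jog '[[[0,0,2,0,0,0,0],[0,0,2,0,0,0,0],[0,0,1,0,0,0,0],[0,0,0,0,0,0,0]]]'
```

```text
clock: 6.5
position: [0.5775, 0.2155, 0.1124]
tool_rot: [-3.141, 0.001, 0.651]
force: [0.3, 0.4, -0.2]
grip_width: 0.0
finger_force: 0.0
clock: 6.9
position: [0.5778, 0.2155, 0.1086]
tool_rot: [3.141, -0.0, 0.651]
force: [-3.8, -2.7, 11.6]
grip_width: -0.0003
finger_force: 6.0
```

```bash
python3 -m jog '[[[0,0,1,0,0,0,0],[0,0,1,0,0,0,0],[0,0,0,0,0,0,0]]]'
```

```text
clock: 7.2
position: [0.5779, 0.2156, 0.1082]
tool_rot: [3.141, -0.001, 0.651]
force: [-14.3, -6.3, 42.2]
grip_width: -0.0002
finger_force: 21.1
```

```bash
python3 -m jog '[[[0,0,-8,0,0,0,0],[0,0,-30,0,0,0,0],[0,0,-45,0,0,0,0],[0,0,-45,0,0,0,0],[-20,20,-30,0,0,0,0]]]'
python3 -m jog '[[[-33,25,0,0,0,0.1,0],[-33,25,0,0,0,0.1,0],[-33,25,0,0,0,0.1,0],[-30,30,0,0,0,0.1,0],[0,0,0,0,0,0,0]]]'
python3 - <<'E'
from h import *
z=[]
for c,x,y in(("top",95,165),("side",225,140)):
    f=bot.grab_frame(c);i=f["img"][:,:,::-1].copy()
    z.append(cv2.resize(i[y:y+75,x:x+100],(400,300),interpolation=cv2.INTER_CUBIC))
cv2.imwrite("pics/z3.png",np.hstack(z))
E
```

```text
clock: 7.7
position: [0.574, 0.1908, 0.2672]
tool_rot: [-3.141, -0.004, 0.655]
force: [0.7, -1.0, -0.5]
grip_width: -0.0
finger_force: 0.0
clock: 8.2
position: [0.5093, 0.0287, 0.2642]
tool_rot: [3.139, 0.001, 0.241]
force: [1.1, 1.1, -0.1]
grip_width: 0.0
finger_force: 0.0
```

View pics/z3.png

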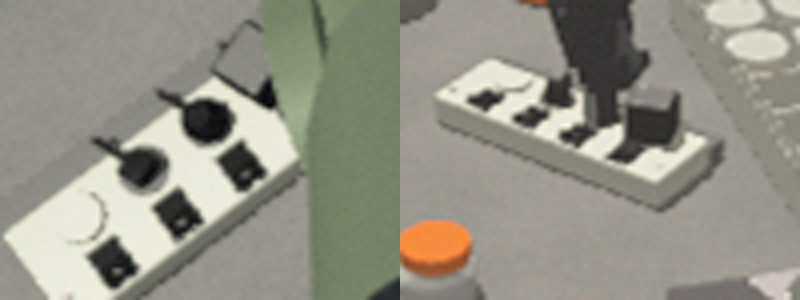

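The fingers have cleared rocker 4, and it now looks level. The press stopped hard at a tip height of 36 mm. The other rockers are unchanged. Next is aligning for the keys.

```bash
python3 -m jog '[[[0,0,0,0,0,0.145,0],[0,0,0,0,0,0.141,0],[0,0,0,0,0.105,0,0],[0,0,0,0,0.105,0,0],[0,0,0,0,0,0,0]]]'
python3 - <<'E'
from h import *
np.set_printoptions(precision=4,suppress=True)
o=bot.observe();R=Ro.from_euler("xyz",o["tool_rot"]).as_matrix()
print(o["tool_rot"],R[:,2],"mm in tool axes to 50mm off power key:",1000*R.T@(np.array([.4635,-.082,.056])-R[:,2]*(bot.tip_reach+.05)-o["position"]))
E
```

```text
clock: 8.8
position: [0.5102, 0.035, 0.2639]
tool_rot: [-3.142, -0.212, -0.032]
force: [-0.3, -0.0, -0.3]
grip_width: -0.0004
finger_force: 0.0
[-3.1415 -0.2119 -0.0321] [ 0.2102 -0.0067 -0.9776] mm in tool axes to 50mm off power key: [-85.6865 118.4123  71.6479]
```

```bash
python3 -m jog '[[[-28,40,0,0,0,0,0],[-28,40,0,0,0,0,0],[-29,38,25,0,0,0,0],[0,0,25,0,0,0,0],[0,0,21,0,0,0,0]]]'
python3 -m jog '[[[0,0,0,0,0,0,0],[0,0,0,0,0,0,0]]]'
python3 - <<'E'
from h import *
np.set_printoptions(precision=4,suppress=True)
o=bot.observe();R=Ro.from_euler("xyz",o["tool_rot"]).as_matrix()
print(o["tool_rot"],"mm in tool axes to power key:",1000*R.T@(np.array([.4635,-.082,.056])-R[:,2]*bot.tip_reach-o["position"]))
z=[]
for c,x,y in(("top",230,190),("side",235,190)):
    f=bot.grab_frame(c);i=f["img"][:,:,::-1].copy();print(px(f,o["position"]+R[:,2]*bot.tip_reach))
    for n in("power_key_top","tare_key_top"):
        for r in bot.spot_point(n,f)[:1]:print(n,np.round(r["xyz"],4),r["conf"])
    z.append(cv2.resize(i[y:y+75,x:x+100],(400,300),interpolation=cv2.INTER_CUBIC))
cv2.imwrite("pics/z4.png",np.hstack(z))
E
```

```text
clock: 9.3
position: [0.4408, -0.0801, 0.178]
tool_rot: [-3.141, -0.208, -0.037]
force: [1.3, 1.1, -0.4]
grip_width: -0.0001
finger_force: 0.0
clock: 9.5
position: [0.4409, -0.0786, 0.1791]
tool_rot: [-3.141, -0.208, -0.034]
force: [-0.7, 0.4, 0.6]
grip_width: -0.0002
finger_force: 0.0
[-3.1414 -0.208  -0.0339] mm in tool axes to power key: [-3.1878  2.6842 52.5099]
[274.4 234.1]
tare_key_top [ 0.4615 -0.2263  0.0542] 0.51
[267.3 213. ]
power_key_top [ 0.4612 -0.0836  0.056 ] 0.54
tare_key_top [ 0.451  -0.2218  0.0587] 0.51
```

View pics/z4.png

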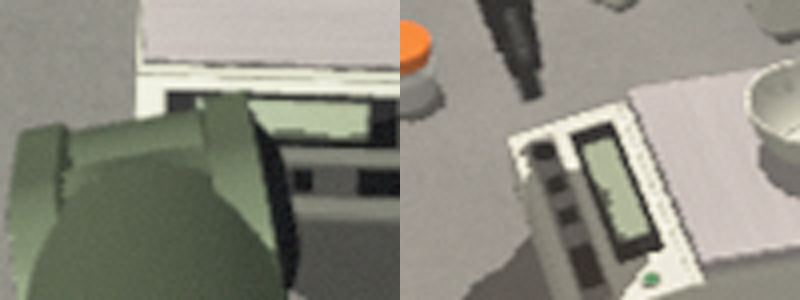

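The side view shows the tip about 50 mm above the round key, which is at crop (540,150). I'll correct by a few mm and descend.

```bash
python3 -m jog '[[[-4,3,20,0,0,0,0],[0,0,18,0,0,0,0],[0,0,8,0,0,0,0],[0,0,3,0,0,0,0],[0,0,0,0,0,0,0]]]'
python3 -m jog '[[[0,0,2,0,0,0,0],[0,0,0,0,0,0,0]]]'
```

```text
clock: 10.3
position: [0.4464, -0.0826, 0.1306]
tool_rot: [3.142, -0.209, -0.035]
force: [0.5, 0.0, -0.4]
grip_width: -0.0001
finger_force: 0.0
clock: 10.5
position: [0.447, -0.0825, 0.1291]
tool_rot: [3.141, -0.21, -0.035]
force: [0.2, -0.1, 0.3]
grip_width: -0.0001
finger_force: 0.0
```

```bash
python3 -m jog '[[[0,0,2,0,0,0,0],[0,0,0,0,0,0,0]]]'
python3 -m jog '[[[0,0,2,0,0,0,0],[0,0,0,0,0,0,0]]]'
```

```text
clock: 10.7
position: [0.4474, -0.0824, 0.1271]
tool_rot: [3.141, -0.21, -0.035]
force: [-0.0, -0.8, -0.6]
grip_width: -0.0
finger_force: 0.0
clock: 10.9
position: [0.4478, -0.0825, 0.1251]
tool_rot: [3.141, -0.21, -0.035]
force: [-0.4, -0.7, 2.0]
grip_width: -0.0001
finger_force: 1.1
```

Contact at a tip height of about 54 mm; press on.

```bash
python3 -m jog '[[[0,0,2,0,0,0,0],[0,0,1,0,0,0,0],[0,0,0,0,0,0,0]]]'
python3 -m jog '[[[0,0,1,0,0,0,0],[0,0,0,0,0,0,0]]]'
```

```text
clock: 11.2
position: [0.4484, -0.0825, 0.1225]
tool_rot: [3.141, -0.21, -0.035]
force: [-5.7, 0.6, 18.7]
grip_width: 0.0003
finger_force: 9.4
clock: 11.4
position: [0.4485, -0.0825, 0.122]
tool_rot: [3.141, -0.211, -0.035]
force: [-14.4, 2.0, 40.5]
grip_width: 0.0
finger_force: 21.0
```

```bash
python3 -m jog '[[[0,0,-6,0,0,0,0],[0,0,-30,0,0,0,0],[0,0,0,0,0,0,0],[0,36,0,0,0,0,0],[0,36,0,0,0,0,0]]]'
python3 -m jog '[[[0,36,0,0,0,0,0],[0,34,0,0,0,0,0],[0,0,0,0,0,0,0],[0,0,0,0,0,0,0]]]'
python3 - <<'E'
from h import *
np.set_printoptions(precision=4,suppress=True)
o=bot.observe();R=Ro.from_euler("xyz",o["tool_rot"]).as_matrix();tip=o["position"]+R[:,2]*bot.tip_reach
print("tip",tip,1000*R.T@(np.array([.4575,-.2245,.054])-tip))
z=[]
for c,x,y in(("top",230,190),("side",235,190)):
    f=bot.grab_frame(c);i=f["img"][:,:,::-1].copy();print(px(f,tip))
    for n in("power_key_top","tare_key_top"):
        for r in bot.spot_point(n,f)[:1]:print(n,np.round(r["xyz"],4),r["conf"])
    z.append(cv2.resize(i[y:y+75,x:x+100],(400,300),interpolation=cv2.INTER_CUBIC))
cv2.imwrite("pics/z5.png",np.hstack(z))
E
```

```text
clock: 11.9
position: [0.4388, -0.1543, 0.1563]
tool_rot: [3.141, -0.21, -0.032]
force: [0.7, -0.1, -0.9]
grip_width: 0.0
finger_force: 0.0
clock: 12.3
position: [0.4357, -0.2246, 0.1557]
tool_rot: [-3.141, -0.209, -0.037]
force: [-0.7, -0.6, -1.0]
grip_width: -0.0004
finger_force: 0.0
tip [ 0.4507 -0.2252  0.0847] [ 0.2216 -0.9083 31.4133]
[328.6 236.3]
power_key_top [ 0.4656 -0.0807  0.056 ] 0.36
[278.7 247.7]
tare_key_top [ 0.453  -0.2235  0.0611] 0.65
```

View pics/z5.png

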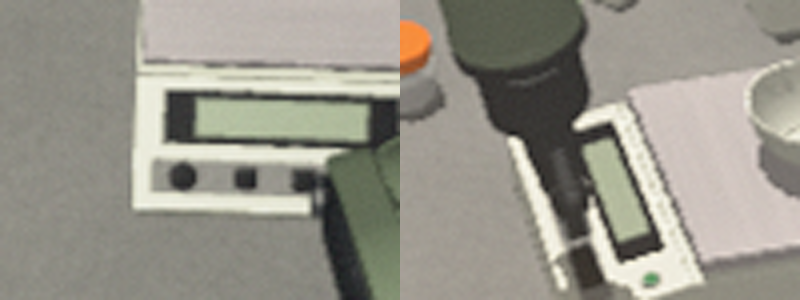

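The tip is in line with the wide key, and the other keys are up. Descend.

```bash
python3 -m jog '[[[0,0,15,0,0,0,0],[0,0,9,0,0,0,0],[0,0,4,0,0,0,0],[0,0,2,0,0,0,0],[0,0,0,0,0,0,0]]]'
python3 -m jog '[[[0,0,2,0,0,0,0],[0,0,0,0,0,0,0]]]'
```

```text
clock: 13.1
position: [0.4423, -0.224, 0.1268]
tool_rot: [-3.142, -0.209, -0.035]
force: [-1.2, 1.0, 1.2]
grip_width: -0.0
finger_force: 0.6
clock: 13.3
position: [0.4428, -0.2244, 0.125]
tool_rot: [3.141, -0.21, -0.035]
force: [-0.4, 1.2, 2.3]
grip_width: -0.0
finger_force: 1.3
```

```bash
python3 -m jog '[[[0,0,2,0,0,0,0],[0,0,1,0,0,0,0],[0,0,0,0,0,0,0]]]'
python3 -m jog '[[[0,0,1,0,0,0,0],[0,0,0,0,0,0,0]]]'
```

```text
clock: 13.6
position: [0.4434, -0.2244, 0.1226]
tool_rot: [3.141, -0.21, -0.035]
force: [-9.8, 4.0, 29.7]
grip_width: -0.0002
finger_force: 15.6
clock: 13.8
position: [0.4435, -0.2244, 0.1222]
tool_rot: [3.14, -0.211, -0.035]
force: [-17.6, 6.8, 49.6]
grip_width: 0.0002
finger_force: 26.5
```

Fully down at the hard stop. Release, back off and check.

```bash
python3 -m jog '[[[0,0,-6,0,0,0,0],[0,0,-30,0,0,0,0],[0,0,-45,0,0,0,0],[-5,0,-45,0,0,0,0],[0,0,-30,0,0,0,0]]]'
python3 -m jog '[[[0,40,0,0,0,0,0],[0,40,0,0,0,0,0],[0,40,0,0,0,0,0],[0,0,0,0,0,0,0],[0,0,0,0,0,0,0]]]'
python3 - <<'E'
from h import *
f=bot.grab_frame("top");i=f["img"][:,:,::-1]
z=lambda y,x:cv2.resize(i[y:y+75,x:x+100],(400,300),interpolation=cv2.INTER_CUBIC)
cv2.imwrite("pics/z6.png",np.vstack([np.hstack([z(165,95),z(180,255)]),cv2.resize(i,(400,300)).repeat(1,0) if 0 else np.hstack([cv2.resize(i,(400,300)),z(200,170)])]))
E
```

```text
clock: 14.3
position: [0.4054, -0.223, 0.2745]
tool_rot: [3.141, -0.21, -0.035]
force: [-0.5, -0.5, 0.2]
grip_width: -0.0003
finger_force: 0.0
clock: 14.8
position: [0.4016, -0.3436, 0.2721]
tool_rot: [-3.141, -0.209, -0.037]
force: [0.5, 0.8, -0.8]
grip_width: -0.0003
finger_force: 0.0
```

View pics/z6.png

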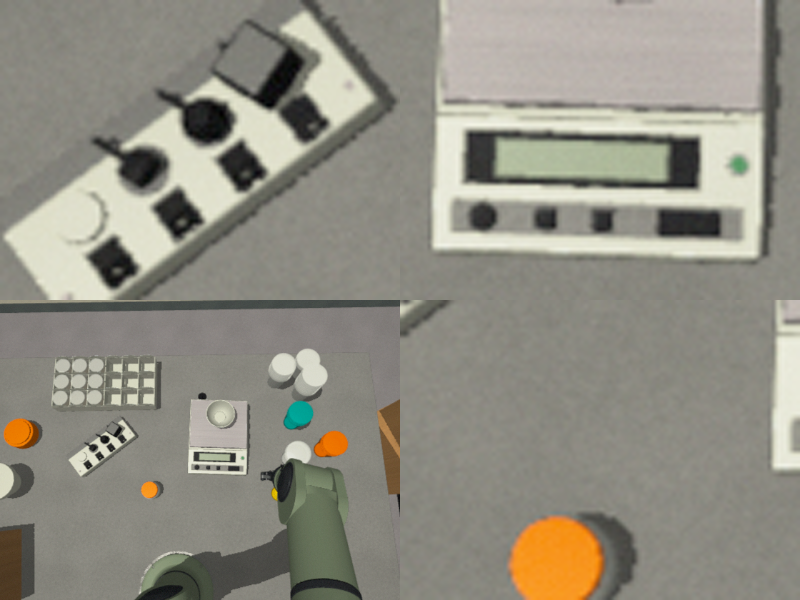

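The strip, keys, tub and jar are in place. One numeric check of the rockers against the first picture.

```bash
python3 - <<'E'
from h import *
a=cv2.imread("pics/top0.png").astype(float);f=bot.grab_frame("top");b=f["img"][:,:,::-1].astype(float)
d=abs(a-b).mean(2)
for n,x,y in(("r1",123,231),("r2",140,218),("r3",155,206),("r4",171,194)): print(n,d[y-7:y+8,x-7:x+8].mean().round(1),d[y-7:y+8,x-7:x+8].max())
E
```

```text
r1 2.6 11.0
r2 2.9 11.333333333333334
r3 2.7 12.0
r4 6.4 47.666666666666664
```

Only rocker 4 has changed, so I'm handing in.

```bash
python3 -c "
from workcell import bot
print(bot.job_done())"
```

```text
the job is handed in; nothing more can be done
None
```

I switched on rocker 4 (the adapter's outlet), then pressed the power key and the tare key fully down and released each, and handed the job in at about 15 s; pictures show only rocker 4 changed on the strip and nothing else visibly moved, but the hand-in returned no verdict.

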